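# Vent a manifold through its tilted nipple

### The job

Turn the bar knob on the manifold clockwise until it clicks over its detent and rests at its far end. Then take the coupler, press it squarely onto the tilted nipple until the nipple gives way with a snap, and finish while still holding the coupler there, pushed down square against the spring. Do not knock the jar, the small brown bottle or the petri dish out of place.

Things in the scene. Friction and masses are not known exactly. Their poses are not given: they have to be found in the camera images.
- manifold: aluminium rail 100 x 300 x 12 mm fixed on the worktop, with a steel tube along its rear; carries two grey modules 190 mm apart (centre to centre), one with the knob and one with the nipple, in either order. Origin: centre of its underside; y along its length.
- knob_grip (a point): black bar knob on the larger grey module; point on its vertical axis, 7 mm below the bar's top. The bar is 42 mm long (this point's x axis), 14 mm wide (its y axis), 32 mm tall (25 mm of it below this point), on a disc 44 mm across. The bar's top is 96 mm above the worktop. At joint value 0 the bar points across the rail.
- knob (a joint): rotation of the knob (rad): 0 as found, grows clockwise seen from above, stop at 1.30. A sprung detent resists with up to about 0.2 N m, crest at 0.65; past the crest the knob is drawn on to 1.30 and stays there. Before the crest it springs back to 0.
- nipple_tip (a point): centre of the nipple's top; moves in with it. Brass head 16 mm across, 13 mm tall, bevelled, on a 12 mm stem, standing 36 mm out of a steel boss 34 mm across on a grey module (74 x 56 mm, top 54 mm above the worktop). z axis: outward along the nipple, which leans 25 degrees from vertical roughly towards the robot.
- nipple (a joint): how far the nipple is pushed in along its axis (m): 0 at rest, stop at 0.012. Its spring needs 10 N to start, 14.5 N at 3 mm, then it snaps in: about 6 N at 9 mm, 10.5 N just before the stop. It springs out again when let go. Counts as snapped in beyond 0.007.
- coupler_center (a point): centre of the loose round coupler (86 mm tall, 0.16 kg), which stands upright, mouth down; 43 mm above the mouth, z axis away from the mouth. From the mouth: bell 37 mm across, narrowing; collar 37 mm across at 22-30 mm; black grip 26 mm across at 30-82 mm; cap 22 mm across. Mouth: funnel 28 mm narrowing to a 20 mm bore; bore floor, which bears on the nipple, 22 mm in (21 mm below this point).
- coupler: the coupler as a solid (origin: centre of its mouth)
- jar: bystander: sample jar with blue screw lid, 59 mm across, 65 mm tall; origin at the centre of its underside
- drop_bottle: bystander: small brown bottle with white cap, 40 mm across, 78 mm tall; origin at the centre of its underside
- petri: bystander: petri dish 61 mm across, 15 mm tall; origin at the centre of its underside
Mind the look-alikes: they are no part of the job. What is shaped like the coupler but orange or yellow is not meant.

How it is judged:
By the outcome, as a careful person would: the job done as asked, in the order asked, and still so for the second after the job is handed in, while the arm keeps its last pose, push and grip.
It also fails if it takes over 54 s, if anything falls off the work surface, if the arm or the gripper's body presses on something with over 40 N, if the wrist force passes 120 N, or if a joint passes its speed limit or range.

### The arm

A 6-joint arm with a two-finger parallel gripper is mounted at the origin on a cart in front of the work surface, level with it; the furniture and walls round the work are solid. World frame = base frame: x ahead of the robot, y to its left, z up, the work surface at z = 0. Lengths are in m, angles in degrees, forces in N, time in s.
With the tool pointing down it reaches from about 0.4 to 0.825 m from the base axis. Payload 7 kg.
Tool frame: the origin (TCP) lies between the finger pads; the fingertips stand 19 mm ahead of it and the grasp point (between the pads) is the TCP; x points along the fingers, y is the direction in which the jaws open and shut, and the axes are right-handed (so a half turn about x gives the same grasp; the last joint's range is limited). The gripper opens to 88 mm and grips with 3 to 60 N. Pads are 19 mm wide; open, the fingers measure 130 mm over their backs; the gripper's body (78 mm by 193 mm) begins 47 mm behind the grasp point.
Start: joints at [87.324, 20.546, 0.682, 0, -70.136, -16.507], TCP at [0.222, 0.637, 0.21] pointing down, gripper open.
Joint ranges: [-176.03, 176.03], [-82.01, 121.73], [-58.28, 71.71], [-173.87, 95.51], [-174.79, -0.11], [-173.66, 173.66]. Speed limits (degrees/s): [136.94, 136.94, 172.46, 180, 180, 180].

### API

Orientations are given as [roll, pitch, yaw] about the fixed x, y, z axes, in that order (R = Rz(yaw) Ry(pitch) Rx(roll)).
In Python, from plant import r gives the robot as it stands.
- The arm moves only by the tool send_rows, never from a script. Its argument "plan" is a list of rows, each a list of 2 entries, a list of its own where there are three numbers: the shift along the tool's x, y, z scaled (see below), then the turn, a rotation vector about the tool's x, y, z scaled (see below). A call has exactly 5 rows; each row is the pose to reach, as a shift and turn from the pose measured when the call began, along the tool's axes at that moment; what a row does not reach only later rows make up. The controller multiplies each number of a shift by 0.15 m and each number of a turn by pi/4 rad. A row lasts 1/10 s, in which the tool goes at most 50 mm and 8.59 degrees, less where a joint would pass 70% of its speed; a pose out of reach is approached as far as the arm can. A call with a number of a shift or a turn outside -1 to 1 is refused whole. A call with a gripper value outside its range is refused whole. "jaw" is the opening, from -1 (shut) to 1 (fully open), so that 0 is half open, set as the call begins (left out, the last holds). The fingers move at their own pace and stop on an object; "force" is the grip in N (left out, the last holds). Time passes only in rows, so rows that repeat a pose let the fingers close, or fill a call up. It gives the time, the measured TCP pose, the force and the opening at its end, in the units of the state.
- r.get_state(): the state, without advancing time (a new reading comes with each control period).
- r.capture(name): name is "scene" or "top"; returns a dict with "color" (480x640x3 uint8, red, green, blue), "range_z" (480x640 float32, m along the optical axis (not along the pixel's ray), 0 where there is no reading), "mtx" (3x3 intrinsics, pixels), "k1" (the pictures are not rectified: a ray, as slopes to the right and down, at radius r is drawn at 1 + k1 r^2 times it, then the intrinsics apply), "pose" (4x4, takes a point from camera to world coordinates). Camera axes: x right, y down, z forward; pixel columns grow to the right and rows downward; lengths in m; the calibration is good to about 2 mm. A picture is of the moment at which its call begins.
- r.close_job(): hands the job in, once; it reports no verdict.
Trained networks look in a picture, given as the dict that the camera call returned (one of the last four; its "shot" number tells which), for a name from the list of things; names that differ only in an ending like _2 or _b are one class to them, and where a whole thing is asked for, a point or a joint stands for the part that bears it (a point fixed in the world has none). Each returns a list of dicts, best first, with "score" (0 to 1); they miss things now and then, are a little off and sometimes report something else, mostly with a low value. They report only what shows in the picture. A call takes as long as a camera call. They do not tell look-alikes from the thing itself.
- r.find_in(picture, target): "uv" ([column, row] in pixels, amid what is visible of it).
- r.trace(picture, target): "mask" (480x640 bool, what is visible of it) and "uv" ([column, row] in pixels, amid what is visible of it).
The state is a dict: "time_s": time; "joints": joint angles; "qd": joint speeds; "joint_torque": joint torques, N m; "tcp_pos": TCP position; "eef_rot": TCP orientation; "contact_force": force on the tool from outside, world axes, zero at the start; "moment": the same for the moment, N m; "gripper_width": finger opening in m.
Only numpy, scipy, OpenCV 4.12 (cv2) and the standard library are available. Lean on these libraries where they do the work, as an engineer would, in place of code of your own. Each camera call takes 0.05 s, during which the arm holds its last target. There are 200 camera calls.

## Working session

There is one attempt and no reset: what is moved stays moved. The work goes in short steps, Python scripts to look and compute and a tool call to move; the robot and the scene stay as the last step left them, time stands still between calls to the robot, and variables do not carry over. Pictures are saved under pics/ and viewed, about 8 in all and at most 12, crops included, and the job is handed in when it is done.

Besides the shell and the picture viewer there is one more tool, called after ">>>" as name(argument=value, ...) on one line, values as JSON. send_rows: Moves the arm, as the interface text tells. Its arguments: {"type":"object","properties":{"plan":{"type":"array"},"jaw":{"type":"number"},"force":{"type":"number"}},"required":["plan"]}

```bash
mkdir -p pics; ls
cat > h.py <<'E'
import numpy as np, cv2
from plant import r
from scipy.spatial.transform import Rotation as R
def save(p,n,crop=None,s=1):
    im=p["color"][:,:,::-1]
    if crop: a,b,c,d=crop; im=im[b:d,a:c]
    cv2.imwrite("pics/"+n,cv2.resize(im,None,fx=s,fy=s,interpolation=cv2.INTER_CUBIC))
def cloud(p):
    """world xyz per pixel (480x640x3), nan if no reading"""
    K=p["mtx"]; z=p["range_z"].astype(float)
    v,u=np.mgrid[0:480,0:640].astype(float)
    d=np.array([p["k1"],0,0,0,0.])
    n=cv2.undistortPoints(np.stack([u.ravel(),v.ravel()],1)[:,None],K,d)[:,0].reshape(480,640,2)
    c=np.dstack([n*z[...,None],z]); c[z<=0]=np.nan
    return c@p["pose"][:3,:3].T+p["pose"][:3,3]
E
python3 - <<'E'
from h import *
s=r.get_state()
for k in s: print(k,np.round(s[k],3) )
for c in("scene","top"):
    p=r.capture(c); save(p,c+"0.png"); print(c,p["pose"].round(3).tolist(),p["mtx"].tolist(),p["k1"])
    X=cloud(p); np.savez(c+"0.npz",X=X,color=p["color"])
    for t in("manifold","knob_grip","nipple_tip","coupler","jar","drop_bottle","petri"):
        for q in r.find_in(p,t)[:4]:
            u,v=np.round(q["uv"]).astype(int); print(t,round(q["score"],2),u,v,X[v,u].round(3))
E
```

```text
pics
time_s 0.0
joints [ 8.7324e+01  2.0594e+01  6.3300e-01 -2.0000e-02 -7.0135e+01 -1.6506e+01]
qd [-0.018  0.01   0.057 -0.079 -0.016  0.023]
joint_torque [ 1.0000e-03 -5.8273e+01  2.9305e+01  6.9970e+00  7.0000e-03 -0.0000e+00]
tcp_pos [0.222 0.637 0.209]
eef_rot [  95.638   89.902 -103.55 ]
contact_force [-0.273 -0.635  0.998]
moment [ 0.018 -0.021 -0.028]
gripper_width 0.088
scene [[0.886, -0.298, 0.356, 0.187], [-0.464, -0.58, 0.669, -0.455], [0.007, -0.758, -0.652, 0.643], [0.0, 0.0, 0.0, 1.0]] [[459.1362127105905, 0.0, 314.5870757237314], [0.0, 459.1362127105905, 232.1050420368284], [0.0, 0.0, 1.0]] -0.11474430532724304
manifold 0.97 343 248 [0.558 0.12  0.014]
knob_grip 0.74 371 262 [0.548 0.011 0.073]
knob_grip 0.26 296 266 [0.431 0.075 0.06 ]
nipple_tip 0.68 325 192 [0.56  0.204 0.098]
coupler 0.69 298 266 [0.435 0.074 0.059]
coupler 0.66 300 309 [ 0.398 -0.009  0.049]
coupler 0.65 324 340 [ 0.401 -0.086  0.054]
coupler 0.64 267 250 [0.409 0.159 0.039]
jar 0.68 271 181 [0.5   0.344 0.058]
drop_bottle 0.64 226 199 [0.391 0.343 0.046]
petri 0.59 328 404 [ 0.366 -0.165  0.015]
top [[-0.008, -0.98, 0.2, 0.249], [-1.0, 0.007, -0.005, 0.09], [0.003, -0.2, -0.98, 1.322], [0.0, 0.0, 0.0, 1.0]] [[619.4291685083391, 0.0, 303.4023145382028], [0.0, 619.4291685083391, 235.55967249124126], [0.0, 0.0, 1.0]] -0.1697986214792947
manifold 0.94 286 219 [0.553 0.121 0.014]
knob_grip 0.88 332 215 [0.541 0.026 0.096]
knob_grip 0.52 167 239 [0.5   0.368 0.065]
coupler 0.84 302 274 [0.423 0.087 0.085]
coupler 0.83 264 286 [0.399 0.164 0.079]
coupler 0.78 381 284 [ 0.401 -0.071  0.085]
coupler 0.68 340 286 [0.398 0.011 0.081]
jar 0.55 167 239 [0.5   0.368 0.065]
drop_bottle 0.84 172 293 [0.386 0.352 0.075]
drop_bottle 0.73 241 210 [0.551 0.21  0.105]
petri 0.67 418 302 [ 0.37  -0.159  0.014]
```

View pics/scene0.png

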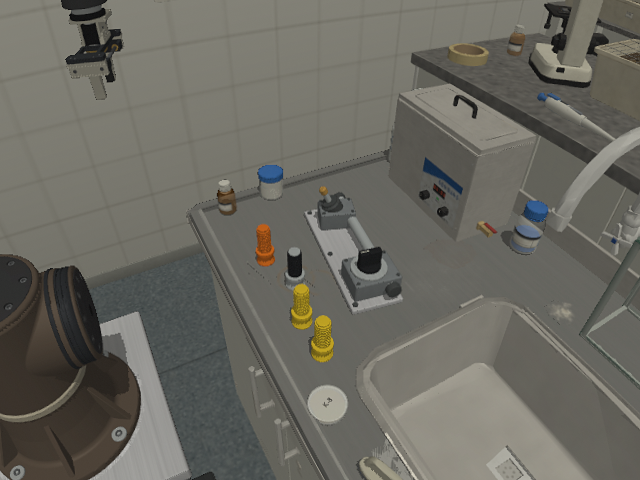

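View pics/top0.png

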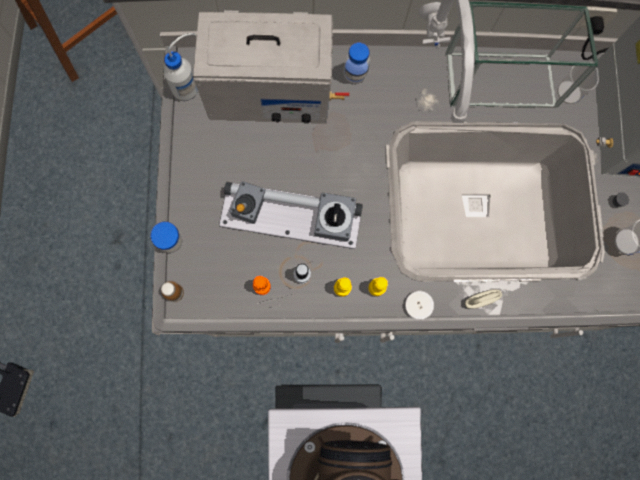

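The wanted coupler is the black and steel one, at scene (295,266) and top (302,272). The look-alikes are orange at scene (265,245) and yellow at (301,306) and (323,339). The knob is at (370,262), the nipple at (323,192), the jar and bottle at far left, and the petri dish at (328,404).

Run:
```python
from h import *
A=np.load("scene0.npz"); B=np.load("top0.npz")
save({"color":A["color"]},"crop1.png",(230,170,410,350),3.3)
for n,D in(("scene",A),("top",B)):
    X=D["X"]; c=D["color"].astype(int); 
    def sel(x0,x1,y0,y1,z0,z1): 
        m=(X[...,0]>x0)&(X[...,0]<x1)&(X[...,1]>y0)&(X[...,1]<y1)&(X[...,2]>z0)&(X[...,2]<z1); return m
    def rep(t,m):
        P=X[m]; 
        if len(P)<5: print(n,t,len(P));return
        rc=cv2.minAreaRect((P[:,:2]*1000).astype(np.float32)); print(n,t,len(P),"mean",P.mean(0).round(4),"rect",np.round(rc[0],1),np.round(rc[1],1),round(rc[2],1),"zmed",np.median(P[:,2]).round(4))
    m=sel(.45,.65,-.05,.3,.006,.018); rep("rail",m&(c.min(2)>120))
    rep("knobtop",sel(.49,.6,-.02,.07,.088,.102))
    rep("knobmod",sel(.46,.62,-.06,.09,.045,.06))
    rep("nipmod",sel(.46,.64,.15,.28,.048,.058))
    brass=(c[...,0]-c[...,2]>50); rep("brass",sel(.5,.62,.17,.27,.06,.13)&brass)
    rep("niptop",sel(.5,.62,.17,.27,.085,.13))
    rep("coupcap",sel(.39,.46,.05,.115,.078,.095))
    rep("coupgrip",sel(.39,.46,.05,.115,.035,.075))
    rep("coupbell",sel(.39,.46,.05,.115,.006,.03))
    rep("table",sel(.45,.6,-.1,.35,-.01,.004))
    rep("orange",sel(.36,.44,.13,.19,.03,.1)); rep("yellow",sel(.36,.44,-.02,.04,.03,.1))
    rep("jarlid",sel(.45,.56,.31,.42,.055,.075)); rep("bottletop",sel(.35,.43,.31,.4,.065,.085));
```

```text
scene rail 1784 mean [0.5416 0.097  0.0125] rect [558.8 109.9] [301.3  97.1] 82.1 zmed 0.0125
scene knobtop 193 mean [0.546  0.0138 0.0945] rect [547.6  15.7] [16.5 42.6] 80.1 zmed 0.0952
scene knobmod 1140 mean [0.5479 0.0023 0.0534] rect [555.7  27.7] [133.7  91.2] 80.5 zmed 0.0533
scene nipmod 412 mean [0.5854 0.1914 0.0536] rect [589.9 212.4] [85.9 73.4] 69.6 zmed 0.054
scene brass 51 mean [0.558  0.2078 0.1005] rect [558.3 208.7] [11.8 16.7] 45.6 zmed 0.1011
scene niptop 75 mean [0.5586 0.2073 0.0972] rect [559.5 208.5] [12.6 19. ] 52.3 zmed 0.0979
scene coupcap 139 mean [0.4317 0.083  0.0843] rect [432.2  84. ] [22.9 24.9] 64.2 zmed 0.0853
scene coupgrip 228 mean [0.4293 0.0778 0.0555] rect [430.   80.6] [15.1 25.8] 63.7 zmed 0.0557
scene coupbell 147 mean [0.4271 0.0772 0.0199] rect [418.5  83.7] [22.2 60.8] 68.1 zmed 0.0236
scene table 7037 mean [5.049e-01 8.720e-02 4.000e-04] rect [524.9 125. ] [150. 450.] 0.0 zmed 0.0004
scene orange 417 mean [0.4062 0.165  0.0609] rect [407.9 168.7] [28.  35.1] 84.2 zmed 0.0622
scene yellow 534 mean [ 0.4013 -0.0052  0.0607] rect [402.8  -
[... 810 characters left out ...]
55] rect [431.8  87.7] [24.9 25.2] 32.8 zmed 0.0856
top coupgrip 36 mean [0.4233 0.0878 0.0553] rect [429.6  88.4] [31.5 20.9] 89.7 zmed 0.0586
top coupbell 74 mean [0.4242 0.0843 0.0181] rect [427.2  84.2] [57.8 64.8] 89.3 zmed 0.0221
top table 7511 mean [5.053e-01 1.426e-01 1.000e-04] rect [525. 125.] [149.9 450. ] 0.0 zmed 0.0003
top orange 213 mean [0.4045 0.1714 0.0686] rect [406.5 171. ] [29.3 33.6] 53.3 zmed 0.0823
top yellow 218 mean [0.4    0.0037 0.0679] rect [400.8   3.4] [35.6 29.8] 62.3 zmed 0.0818
top jarlid 630 mean [0.5085 0.3741 0.0657] rect [509.5 374.3] [57.5 58.8] 85.3 zmed 0.066
top bottletop 141 mean [0.3946 0.3606 0.078 ] rect [395.3 361.2] [26.1 24.5] 64.0 zmed 0.0787
```

View pics/crop1.png

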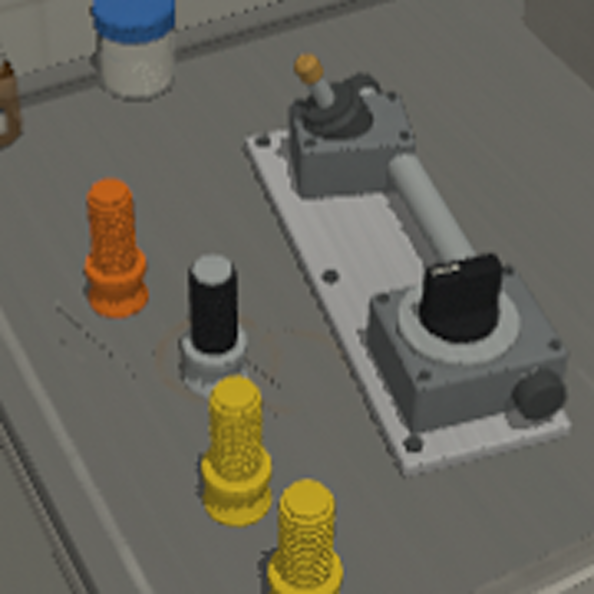

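The crop confirms it: the black-grip, steel coupler stands between orange and yellow. The knob bar points across the rail, and the nipple leans towards the robot. Next I fit the nipple axis and plan the reach to the knob.

```bash
cat >> h.py <<'E'
def state():
    s=r.get_state(); return s,np.array(s["tcp_pos"]),R.from_euler("xyz",s["eef_rot"],degrees=True)
def down(jaw_deg,axis=(0,0,1)):
    """tool x along -axis, y at heading jaw_deg (projected normal to axis)"""
    x=-np.array(axis,float)/np.linalg.norm(axis); a=np.radians(jaw_deg)
    y=np.array([np.cos(a),np.sin(a),0]); y-=x*(x@y); y/=np.linalg.norm(y)
    return R.from_matrix(np.stack([x,y,np.cross(x,y)],1))
def go(p,Rt):
    s,p0,R0=state(); 
    sh=R0.inv().apply(np.array(p)-p0)/.15; tu=(R0.inv()*Rt).as_rotvec()/(np.pi/4)
    print("t",round(s["time_s"],2),"tcp",p0.round(4),"F",np.round(s["contact_force"],1),"M",np.round(s["moment"],2),"w",round(s["gripper_width"],4),"j",np.round(s["joints"],0))
    print("shift",sh.round(3),"turn",tu.round(3))
E
python3 - <<'E'
from h import *
from scipy.optimize import least_squares
s,p0,R0=state(); print(R0.as_matrix().round(3))
print("heading jaw", np.degrees(np.arctan2(R0.as_matrix()[1,1],R0.as_matrix()[0,1])))
go([.547,.0167,.2],down(80)); go([.547,.0167,.2],down(-100))
acc=[]
for n in("scene","top"):
    X=np.load(n+"0.npz")["X"].reshape(-1,3)
    P=X[(np.abs(X[:,0]-.567)<.035)&(np.abs(X[:,1]-.208)<.035)&(X[:,2]>.06)&(X[:,2]<.12)]
    def sd(q,P):
        t=q[:3]; n=np.array([q[3],q[4],np.sqrt(1-q[3]**2-q[4]**2)])
        d=P-t; h=d@n; rr=np.linalg.norm(d-h[:,None]*n,axis=1)
        def cyl(R_,top,bot):
            a=np.stack([rr-R_,np.maximum(h-top,bot-h)],1); return np.minimum(a.max(1),0)+np.linalg.norm(np.maximum(a,0),axis=1)
        return np.min([cyl(.008,0,-.013),cyl(.006,-.013,-.036),cyl(.017,-.036,-.08)],0)
    for tilt in(1,0):
        best=None
        for az in(150,180,210):
            a=np.radians(az); q0=[.558,.21,.104,.42*np.cos(a),.42*np.sin(a)]
            f=lambda q:np.r_[sd(q,P)/.001, 200*(np.hypot(q[3],q[4])-np.sin(np.radians(25)))*tilt*5]
            o=least_squares(f,q0,loss="soft_l1"); 
            if best is None or o.cost<best.cost: best=o
        q=best.x; print(n,len(P),"tip",q[:3].round(4),"az",np.degrees(np.arctan2(q[4],q[3])).round(1),"tilt",np.degrees(np.arcsin(np.hypot(q[3],q[4]))).round(1),"cost",best.cost.round(1),"med|r|",np.median(abs(sd(q,P))).round(5))
E
```

```text
[[-0.    -0.329 -0.944]
 [-0.    -0.944  0.329]
 [-1.     0.     0.   ]]
heading jaw -109.18354811039434
t 0.8 tcp [0.2218 0.6375 0.2103] F [-0.6  0.7  0.1] M [ 0.03  0.01 -0.01] w 0.0878 j [ 87.  21.   1.  -0. -70. -17.]
shift [ 0.068  3.196 -3.407] turn [ 3.796 -0.    -0.   ]
t 0.8 tcp [0.2218 0.6375 0.2103] F [-0.6  0.7  0.1] M [ 0.03  0.01 -0.01] w 0.0878 j [ 87.  21.   1.  -0. -70. -17.]
shift [ 0.068  3.196 -3.407] turn [-0.204  0.    -0.   ]
scene 314 tip [0.558  0.2126 0.1039] az 152.1 tilt 25.0 cost 210.3 med|r| 0.00104
scene 314 tip [0.5568 0.2133 0.1033] az 152.4 tilt 27.6 cost 199.0 med|r| 0.00096
top 316 tip [0.5577 0.2142 0.1049] az 154.5 tilt 25.0 cost 441.6 med|r| 0.00158
top 316 tip [0.5539 0.2138 0.1031] az 159.4 tilt 30.5 cost 420.0 med|r| 0.0015
```

The nipple tip is at about (0.558, 0.213, 0.104), azimuth about 154°, tilt 25°. That is consistent with its module centre 190 mm from the knob. Moving to above the knob.

>>> send_rows(plan=[[[0,0.16,-0.17],[0,0,0]],[[0,0.32,-0.34],[0,0,0]],[[0,0.48,-0.51],[0,0,0]],[[0,0.64,-0.68],[0,0,0]],[[0,0.8,-0.85],[0,0,0]]], jaw=1, force=40)

```text
time_s: 1.3
tcp_pos: [0.3033, 0.481, 0.2104]
eef_rot: [-87.6, 90.0, 73.2]
contact_force: [1.2, -0.1, 0.3]
gripper_width: 0.0875
```

>>> send_rows(plan=[[[0,0.16,-0.17],[0,0,0]],[[0,0.32,-0.34],[0,0,0]],[[0,0.48,-0.51],[0,0,0]],[[0,0.64,-0.68],[0,0,0]],[[0,0.8,-0.85],[0,0,0]]])

```text
time_s: 1.8
tcp_pos: [0.3848, 0.3245, 0.2107]
eef_rot: [-99.1, 89.9, 61.7]
contact_force: [0.4, -0.5, 0.1]
gripper_width: 0.0879
```

>>> send_rows(plan=[[[0,0.16,-0.17],[0,0,0]],[[0,0.32,-0.34],[0,0,0]],[[0,0.48,-0.51],[0,0,0]],[[0,0.64,-0.68],[0,0,0]],[[0,0.8,-0.85],[0,0,0]]])

```text
time_s: 2.3
tcp_pos: [0.4663, 0.1681, 0.211]
eef_rot: [-108.8, 89.9, 52.0]
contact_force: [0.5, 1.1, 0.4]
gripper_width: 0.088
```

Run:
```python
from h import *
go([.547,.0167,.15],down(-100))
```

```text
t 2.3 tcp [0.4663 0.1681 0.211 ] F [0.5 1.1 0.4] M [ 0.06 -0.07  0.01] w 0.088 j [ 43.   3. -21.  -0. -65.  28.]
shift [ 0.406  0.778 -0.839] turn [-0.203 -0.001  0.002]
```

>>> send_rows(plan=[[[0.0,0.17,-0.19],[-0.1,0,0]],[[0.05,0.34,-0.38],[-0.203,0,0]],[[0.15,0.5,-0.56],[-0.203,0,0]],[[0.27,0.65,-0.72],[-0.203,0,0]],[[0.406,0.778,-0.839],[-0.203,0,0]]])

```text
time_s: 2.8
tcp_pos: [0.5482, 0.015, 0.1498]
eef_rot: [-135.5, 89.8, 34.5]
contact_force: [0.1, -0.0, -0.6]
gripper_width: 0.0875
```

Run:
```python
from h import *
go([.547,.0167,.0895],down(-100))
p=r.capture("scene"); save(p,"k1.png",(290,130,450,290),3.5)
p=r.capture("top"); X=cloud(p); np.savez("top1.npz",X=X,color=p["color"])
```

```text
t 2.8 tcp [0.5482 0.015  0.1498] F [ 0.1 -0.  -0.6] M [0.03 0.03 0.02] w 0.0875 j [ 22.  11. -20.  -0. -58.  58.]
shift [ 0.402 -0.009  0.011] turn [-0.001 -0.003  0.003]
```

View pics/k1.png

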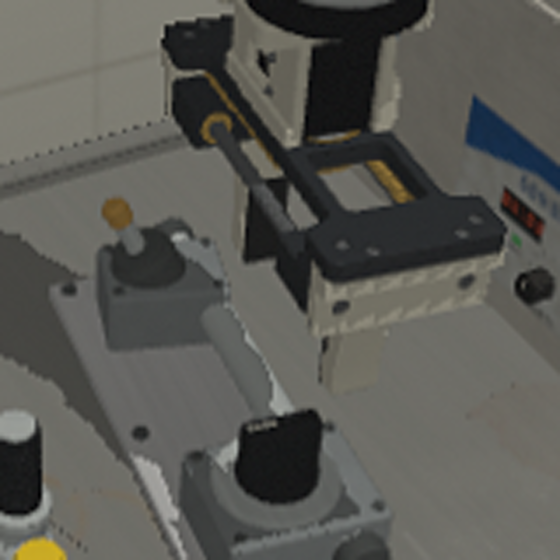

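Run:
```python
from h import *
s,p0,R0=state(); p=r.capture("scene")
T=np.linalg.inv(p["pose"]); 
def proj(P):
    rv=cv2.Rodrigues(T[:3,:3])[0]; return cv2.projectPoints(np.array(P,float).reshape(-1,1,3),rv,T[:3,3],p["mtx"],np.array([p["k1"],0,0,0,0]))[0][:,0]
f=lambda v:p0+R0.apply(v)
pts=[p0,f([.019,0,0]),f([.019,.044,0]),f([.019,-.044,0]),[.547,.0167,.096],f([.019,.044,.0095]),f([.019,-.044,.0095]),f([.019,.044,-.0095]),f([.019,-.044,-.0095])]
print(((proj(pts)-[290,130])*3.5).round())
X=cloud(p); m=(X[...,2]>.125)&(X[...,2]<.15)&(abs(X[...,0]-.55)<.1)&(abs(X[...,1]-.015)<.12)
for side in(-1,1):
    P=X[m&(side*(X[...,1]-p0[1])>0)]; print(side,len(P),P.min(0).round(3),P.max(0).round(3),P.mean(0).round(3))
X=np.load("top1.npz")["X"]
```

```text
[[290. 349.]
 [286. 379.]
 [323. 439.]
 [252. 324.]
 [279. 423.]
 [304. 443.]
 [235. 327.]
 [342. 435.]
 [270. 321.]]Traceback (most recent call last):
  File "<stdin>", line 11, in <module>
    return umr_minimum(a, axis, None, out, keepdims, initial, where)
ValueError: zero-size array to reduction operation minimum which has no identity
```

Run:
```python
from h import *
s,p0,R0=state(); print(p0,s["time_s"])
for n in("scene","top"):
    p=r.capture(n); X=cloud(p); D=(X-p0)@R0.as_matrix()  # tool coords
    m=(abs(D[...,1])<.12)&(abs(D[...,2])<.06)&(X[...,2]>.115)&(X[...,2]<.3)
    for a in np.arange(.02,-.14,-.01):
        k=m&(D[...,0]>a)&(D[...,0]<a+.01); P=D[k]
        for sg in(-1,1):
            Q=P[P[:,1]*sg>0]
            if len(Q)>3: print(n,round(a,2),sg,len(Q),"y",Q[:,1].min().round(3),Q[:,1].max().round(3),"z",Q[:,2].min().round(3),Q[:,2].max().round(3))
    save(p,n+"_k2.png",(290,100,450,260) if n=="scene" else (260,150,400,290),3.5)
```

```text
[0.54643787 0.0149691  0.14847972] 2.95
scene -0.02 -1 15 y -0.046 -0.043 z -0.007 0.009
scene -0.02 1 6 y 0.045 0.059 z -0.006 0.008
scene -0.03 -1 59 y -0.06 -0.043 z -0.006 0.012
scene -0.03 1 76 y 0.044 0.061 z -0.012 0.011
scene -0.04 -1 58 y -0.058 -0.042 z -0.005 0.011
scene -0.04 1 82 y 0.044 0.061 z -0.012 0.011
scene -0.05 -1 47 y -0.059 -0.042 z -0.009 0.011
scene -0.05 1 71 y 0.047 0.064 z -0.01 0.011
scene -0.06 -1 51 y -0.061 -0.043 z -0.011 0.011
scene -0.06 1 62 y 0.056 0.065 z -0.012 0.011
scene -0.07 -1 39 y -0.056 -0.041 z -0.01 0.011
scene -0.07 1 5 y 0.065 0.067 z -0.002 0.007
scene -0.08 -1 26 y -0.05 -0.046 z -0.002 0.011
scene -0.09 -1 51 y -0.088 -0.045 z 0.005 0.039
scene -0.09 1 185 y 0.049 0.09 z -0.039 0.039
scene -0.1 -1 177 y -0.088 -0.001 z -0.026 0.039
scene -0.1 1 406 y 0.001 0.09 z -0.039 0.039
scene -0.11 -1 247 y -0.092 -0.0 z 0.018 0.039
scene -0.11 1 316 y 0.002 0.096 z -0.039 0.039
scene -0.12 -1 111 y -0.095 -0.0 z -0.02 0.039
scene -0.12 1 462 y 0.001 0.098 z -0.04 0.039
scene -0.13 -1 321 y -0.097 -0.001 z 0.004 0.039
scene -0.13 1 1414 y 0.001 0.098 z -0.04 0.039
top -0.06 1 6 y 0.042 0.047 z -0.004 0.011
top -0.07 1 16 y 0.043 0.047 z -0.01 0.012
top -0.09 -1 6 y -0.088 -0.05 z 0.032 0.039
top -0.09 1 10 y 0.046 0.086 z -0.008 0.039
top -0.1 -1 67 y -0.09 -0.001 z 0.024 0.04
top -0.1 1 70 y 0.001 0.086 z -0.011 0.04
top -0.11 -1 206 y -0.09 -0.0 z 0.023 0.04
top -0.11 1 393 y 0.0 0.088 z -0.039 0.039
top -0.12 -1 50 y -0.095 -0.003 z 0.024 0.04
top -0.12 1 94 y 0.003 0.092 z -0.036 0.04
top -0.13 -1 212 y -0.097 -0.001 z 0.008 0.04
top -0.13 1 827 y 0.001 0.095 z -0.04 0.04
```

View pics/scene_k2.png

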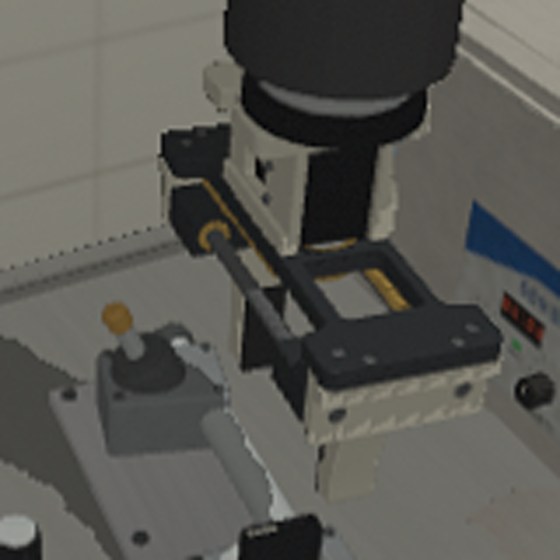

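The camera shows the fingers, centred in y and z, ending about 35 mm behind where the reported TCP puts them. Both cameras agree, so the reported TCP and the real tool differ along the approach. I'll measure that precisely, and also in the start picture.

Run:
```python
from h import *
s,p0,R0=state()
def an(n,X,p0,R0):
    D=(X-p0)@R0.as_matrix()
    m=(abs(abs(D[...,1])-.052)<.012)&(abs(D[...,2])<.014)&(D[...,0]>-.06)&(X[...,2]>.1)
    P=D[m]; print(n,len(P),"fingertip x: sorted max",np.sort(P[:,0])[-8:].round(4))
    for sg in(-1,1):
        Q=P[P[:,1]*sg>0]
        if len(Q)>10: print("  inner |y|",np.sort(abs(Q[:,1]))[:5].round(4),"z mid",((Q[:,2].min()+Q[:,2].max())/2).round(4))
    b=(abs(D[...,1])<.1)&(abs(D[...,2])<.045)&(D[...,0]>-.15)&(abs(D[...,1])>.07); print("  body front",np.sort(D[b&(X[...,2]>.13)][:,0])[-8:].round(4))
for n in("scene","top"): an(n,cloud(r.capture(n)),p0,R0)
Rs=R.from_euler("xyz",[95.638,89.902,-103.55],degrees=True)
for n in("scene","top"): an("start "+n,np.load(n+"0.npz")["X"],np.array([.222,.637,.21]),Rs)
```

```text
scene 517 fingertip x: sorted max [-0.0183 -0.0182 -0.0181 -0.0181 -0.0177 -0.0174 -0.017  -0.0169]
  inner |y| [0.0409 0.042  0.0422 0.0422 0.0423] z mid 0.0004
  inner |y| [0.0424 0.0427 0.043  0.0449 0.0451] z mid -0.0007
  body front [-0.0833 -0.0833 -0.083  -0.0829 -0.0828 -0.0825 -0.0825 -0.0824]
top 15 fingertip x: sorted max [-0.0472 -0.0442 -0.0419 -0.0406 -0.0387 -0.037  -0.0369 -0.0183]
  body front [-0.0879 -0.0876 -0.0874 -0.0868 -0.0867 -0.0866 -0.0855 -0.085 ]
start scene 313 fingertip x: sorted max [-0.017  -0.0169 -0.0167 -0.0167 -0.0166 -0.0156 -0.0153 -0.0153]
  inner |y| [0.0402 0.0406 0.0413 0.0414 0.0414] z mid -0.0026
  inner |y| [0.0423 0.0452 0.0464 0.0479 0.0485] z mid -0.0008
  body front [-0.0821 -0.0821 -0.0816 -0.0814 -0.0814 -0.0813 -0.0808 -0.0778]
start top 0 fingertip x: sorted max []
  body front [-0.0844 -0.0841 -0.0838 -0.0836 -0.0836 -0.0835 -0.0832 -0.083 ]
```

Real grasp point = reported TCP − 36 mm along tool x, from fingertips and body front, at both poses. I'll correct for that and descend, watching force.

```bash
cat >> h.py <<'E'
OFF=.036
def rgo(p,Rt):
    """target for the REAL grasp point"""
    s,p0,R0=state(); print("real tcp",(p0-OFF*R0.as_matrix()[:,0]).round(4),"axis",(-R0.as_matrix()[:,0]).round(3))
    go(np.array(p)+OFF*Rt.as_matrix()[:,0],Rt)
E
python3 -c "
from h import *
rgo([.547,.0167,.089],down(-100))"
```

```text
real tcp [0.5473 0.0174 0.1869] axis [-0.003 -0.002  1.   ]
t 3.15 tcp [0.5474 0.0174 0.1509] F [-0.2 -0.4  0.1] M [0.01 0.05 0.07] w 0.0875 j [ 22.  11. -20.  -0. -58.  58.]
shift [0.653 0.007 0.003] turn [ 0.001 -0.003  0.003]
```

>>> send_rows(plan=[[[0.1,0,0],[0,0,0]],[[0.2,0,0],[0,0,0]],[[0.3,0,0],[0,0,0]],[[0.4,0,0],[0,0,0]],[[0.5,0,0],[0,0,0]]])

```text
time_s: 3.65
tcp_pos: [0.5481, 0.0189, 0.0765]
eef_rot: [-140.7, 89.7, 29.4]
contact_force: [-0.1, 0.1, 1.0]
gripper_width: 0.0876
```

Run:
```python
from h import *
rgo([.547,.0167,.089],down(-100))
s,p0,R0=state(); X=cloud(r.capture("scene")); D=(X-p0)@R0.as_matrix()
m=(abs(abs(D[...,1])-.052)<.012)&(abs(D[...,2])<.014)&(D[...,0]>-.07)&(D[...,0]<.015); print(np.sort(D[m][:,0])[-10:].round(3))
```

```text
real tcp [0.5479 0.0188 0.1125] axis [-0.005 -0.003  1.   ]
t 3.65 tcp [0.5481 0.0189 0.0765] F [-0.1  0.1  1. ] M [-0.09 -0.01 -0.06] w 0.0876 j [ 22.  16. -26.  -0. -48.  58.]
shift [0.157 0.016 0.005] turn [ 0.003 -0.006  0.005]
[-0.019 -0.018 -0.018 -0.018 -0.018 -0.017 -0.017 -0.017 -0.016 -0.015]
```

>>> send_rows(plan=[[[0.05,0.01,0],[0,0,0]],[[0.1,0.01,0],[0,0,0]],[[0.15,0.01,0],[0,0,0]],[[0.15,0.01,0],[0,0,0]],[[0.15,0.01,0],[0,0,0]]])

```text
time_s: 4.2
tcp_pos: [0.5464, 0.0171, 0.0516]
eef_rot: [-114.9, 89.9, 55.3]
contact_force: [0.2, -0.2, 0.1]
gripper_width: 0.0878
```

>>> send_rows(plan=[[[0,0,0],[0,0,0]],[[0,0,0],[0,0,0]],[[0,0,0],[0,0,0]],[[0,0,0],[0,0,0]],[[0,0,0],[0,0,0]]], jaw=-1, force=40)

```text
time_s: 4.7
tcp_pos: [0.5465, 0.0171, 0.0517]
eef_rot: [-117.5, 89.9, 52.6]
contact_force: [-0.1, -0.1, 0.1]
gripper_width: 0.053
```

>>> send_rows(plan=[[[0,0,0],[0,0,0]],[[0,0,0],[0,0,0]],[[0,0,0],[0,0,0]],[[0,0,0],[0,0,0]],[[0,0,0],[0,0,0]]])

```text
time_s: 5.2
tcp_pos: [0.5465, 0.0172, 0.0517]
eef_rot: [-116.9, 89.9, 53.3]
contact_force: [-1.1, 1.4, 0.6]
gripper_width: 0.0137
```

```bash
python3 -c "
from h import *
rgo([.547,.0167,.089],down(-100))"
```

```text
real tcp [0.5464 0.0171 0.0877] axis [-0.002 -0.002  1.   ]
t 5.2 tcp [0.5465 0.0172 0.0517] F [-1.1  1.4  0.6] M [ 0.4   0.36 -0.07] w 0.0137 j [ 22.  18. -27.  -0. -45.  58.]
shift [-0.009  0.002 -0.004] turn [ 0.003 -0.001  0.003]
```

Bar gripped (13.7 mm). Turning clockwise (positive about tool x, which points down).

>>> send_rows(plan=[[[0,0,0],[0.16,0,0]],[[0,0,0],[0.32,0,0]],[[0,0,0],[0.48,0,0]],[[0,0,0],[0.64,0,0]],[[0,0,0],[0.8,0,0]]])

```text
time_s: 5.7
tcp_pos: [0.5467, 0.0176, 0.0517]
eef_rot: [-79.9, 89.8, 54.0]
contact_force: [-0.6, 3.2, -0.7]
gripper_width: 0.0137
```

```bash
python3 -c "
from h import *
rgo([.5465,.0171,.0877],down(-100-74.5))"
```

```text
real tcp [0.5466 0.0175 0.0877] axis [-0.002 -0.003  1.   ]
t 5.7 tcp [0.5467 0.0176 0.0517] F [-0.6  3.2 -0.7] M [1.11 0.14 0.04] w 0.0137 j [ 22.  18. -27.  -0. -45.  22.]
shift [ 0.     0.003 -0.002] turn [0.852 0.002 0.004]
```

>>> send_rows(plan=[[[0,0,0],[0.17,0,0]],[[0,0,0],[0.34,0,0]],[[0,0,0],[0.51,0,0]],[[0,0,0],[0.68,0,0]],[[0,0,0],[0.84,0,0]]])

```text
time_s: 6.2
tcp_pos: [0.5473, 0.018, 0.0517]
eef_rot: [-50.3, 89.8, 45.4]
contact_force: [1.4, 1.2, -2.8]
gripper_width: 0.0137
```

>>> send_rows(plan=[[[0,0,0],[0,0,0]],[[0,0,0],[0,0,0]],[[0,0,0],[0,0,0]],[[0,0,0],[0,0,0]],[[0,0,0],[0,0,0]]], jaw=0.1)

```text
time_s: 6.7
tcp_pos: [0.5472, 0.0179, 0.0517]
eef_rot: [-49.5, 89.8, 46.2]
contact_force: [-0.4, 0.5, -0.5]
gripper_width: 0.0458
```

```bash
python3 -c "
from h import *
rgo([.5465,.0171,.16],down(-100-74.5))"
```

```text
real tcp [0.5471 0.0178 0.0877] axis [-0.003 -0.003  1.   ]
t 6.7 tcp [0.5472 0.0179 0.0517] F [-0.4  0.5 -0.5] M [ 0.05 -0.02 -0.01] w 0.0458 j [ 22.  18. -27.  -0. -45. -16.]
shift [-0.482  0.004 -0.004] turn [0.006 0.003 0.004]
```

>>> send_rows(plan=[[[-0.1,0,0],[0,0,0]],[[-0.2,0,0],[0,0,0]],[[-0.3,0,0],[0,0,0]],[[-0.4,0,0],[0,0,0]],[[-0.48,0,0],[0,0,0]]])

```text
time_s: 7.2
tcp_pos: [0.5471, 0.0177, 0.1247]
eef_rot: [-53.4, 89.7, 42.4]
contact_force: [1.4, -0.2, 0.7]
gripper_width: 0.0481
```

```bash
python3 -c "
from h import *
rgo([.432,.086,.14],down(-174.5))"
```

```text
real tcp [0.547  0.0176 0.1607] axis [-0.003 -0.003  1.   ]
t 7.2 tcp [0.5471 0.0177 0.1247] F [ 1.4 -0.2  0.7] M [ 0.12 -0.04  0.01] w 0.0481 j [ 22.  13. -22.  -0. -55. -16.]
shift [0.137 0.718 0.53 ] turn [0.007 0.004 0.005]
```

>>> send_rows(plan=[[[0.0,0.15,0.11],[0,0,0]],[[0.0,0.3,0.22],[0,0,0]],[[0.05,0.46,0.34],[0,0,0]],[[0.1,0.62,0.46],[0,0,0]],[[0.137,0.718,0.53],[0,0,0]]])

```text
time_s: 7.7
tcp_pos: [0.4303, 0.0863, 0.1037]
eef_rot: [-48.7, 89.7, 47.2]
contact_force: [0.6, 0.6, -1.2]
gripper_width: 0.0479
```

Run:
```python
from h import *
rgo([.432,.086,.058],down(-174.5))
s,p0,R0=state(); pr=p0-OFF*R0.as_matrix()[:,0]
p=r.capture("scene"); q=r.capture("top")
A=p["color"][120:300,230:430]; B=q["color"][170:320,240:400]
im=np.hstack([cv2.resize(A,(400,360)),cv2.resize(B,(384,360))]); cv2.imwrite("pics/c1.png",im[:,:,::-1])
for n,P in(("s",p),("t",q)):
    X=cloud(P); m=(X[...,0]>.49)&(X[...,0]<.6)&(X[...,1]>-.02)&(X[...,1]<.06)&(X[...,2]>.088)&(X[...,2]<.102)
    if m.sum()>10: print(n,"knobtop",m.sum(),cv2.minAreaRect((X[m][:,:2]*1000).astype(np.float32)))
    D=(X-pr)@R0.as_matrix(); m=(abs(abs(D[...,1])-.03)<.015)&(abs(D[...,2])<.014)&(D[...,0]>-.04)&(D[...,0]<.03); print("tips",np.sort(D[m][:,0])[-8:].round(3))
    m=(abs(X[...,0]-.432)<.02)&(abs(X[...,1]-.086)<.02)&(X[...,2]>.08)&(X[...,2]<.092); 
    if m.sum()>10: print("cap",m.sum(),cv2.minAreaRect((X[m][:,:2]*1000).astype(np.float32)))
```

```text
real tcp [0.4301 0.0862 0.1397] axis [-0.003 -0.003  1.   ]
t 7.7 tcp [0.4303 0.0863 0.1037] F [ 0.6  0.6 -1.2] M [ 0.11 -0.02 -0.03] w 0.0479 j [ 37.   4. -37.  -0. -49. -31.]
shift [ 0.545 -0.01  -0.005] turn [0.008 0.004 0.004]
s knobtop 182 ((547.4395141601562, 15.526297569274902), (15.078120231628418, 42.04004669189453), 6.637063503265381)
tips [0.017 0.019 0.019 0.019 0.019 0.02  0.02  0.021]
cap 124 ((431.9754638671875, 86.45755004882812), (24.112831115722656, 23.27855682373047), 52.9852409362793)
t knobtop 32 ((548.2128295898438, 1.4770441055297852), (13.52008056640625, 9.125988006591797), 7.938440322875977)
tips []
```

View pics/c1.png

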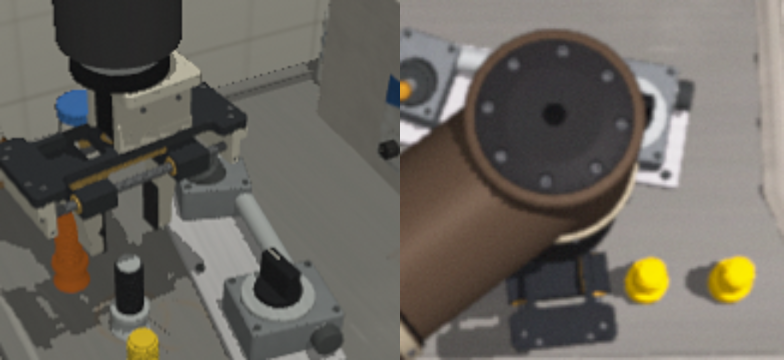

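The knob bar has turned to about −83.4° from −10°, a turn of about 73.5° (1.29 rad), and it stayed there after release. The fingers straddle the coupler and the corrected tip offset matches. Descending and gripping.

>>> send_rows(plan=[[[0.1,-0.01,0],[0,0,0]],[[0.2,-0.01,0],[0,0,0]],[[0.3,-0.01,0],[0,0,0]],[[0.42,-0.01,0],[0,0,0]],[[0.54,-0.01,0],[0,0,0]]])

```text
time_s: 8.3
tcp_pos: [0.4324, 0.0867, 0.0223]
eef_rot: [-48.8, 89.7, 47.2]
contact_force: [0.5, 0.7, 0.5]
gripper_width: 0.0481
```

>>> send_rows(plan=[[[0,0,0],[0,0,0]],[[0,0,0],[0,0,0]],[[0,0,0],[0,0,0]],[[0,0,0],[0,0,0]],[[0,0,0],[0,0,0]]], jaw=-1, force=50)

```text
time_s: 8.8
tcp_pos: [0.4331, 0.0871, 0.0231]
eef_rot: [-53.3, 89.6, 42.7]
contact_force: [0.2, -0.7, 5.3]
gripper_width: 0.0247
```

```bash
python3 -c "
from h import *
rgo([.432,.086,.16],down(-174.5))"
```

```text
real tcp [0.4329 0.0869 0.0591] axis [-0.005 -0.004  1.   ]
t 8.8 tcp [0.4331 0.0871 0.0231] F [ 0.2 -0.7  5.3] M [-0.04  0.18  0.03] w 0.0247 j [ 37.  11. -42.  -0. -36. -31.]
shift [-0.672  0.004 -0.004] turn [0.01  0.005 0.007]
```

>>> send_rows(plan=[[[-0.1,0,0],[0,0,0]],[[-0.25,0,0],[0,0,0]],[[-0.45,0,0],[0,0,0]],[[-0.7,0,0],[0,0,0]],[[-0.95,0,0],[0,0,0]]])

```text
time_s: 9.3
tcp_pos: [0.4317, 0.0861, 0.1671]
eef_rot: [-50.6, 89.6, 45.4]
contact_force: [1.6, 1.3, -1.0]
gripper_width: 0.0254
```

```bash
cat >> h.py <<'E'
a=np.radians(154); N=np.array([np.sin(np.radians(25))*np.cos(a),np.sin(np.radians(25))*np.sin(a),np.cos(np.radians(25))])
TIP=np.array([.558,.2134,.1043])
E
python3 -c "
from h import *
for h in(-174.5,-160,154-360): 
  print(h);rgo(TIP+.105*N,down(h,N))"
```

```text
-174.5
real tcp [0.4316 0.086  0.2031] axis [-0.004 -0.004  1.   ]
t 9.3 tcp [0.4317 0.0861 0.1671] F [ 1.6  1.3 -1. ] M [ 0.21 -0.22 -0.01] w 0.0254 j [ 37.  -0. -31.  -0. -59. -31.]
shift [ 0.009 -0.76   0.859] turn [-0.048  0.308 -0.46 ]
-160
real tcp [0.4316 0.086  0.2031] axis [-0.004 -0.004  1.   ]
t 9.3 tcp [0.4317 0.0861 0.1671] F [ 1.6  1.3 -1. ] M [ 0.21 -0.22 -0.01] w 0.0254 j [ 37.  -0. -31.  -0. -59. -31.]
shift [ 0.009 -0.76   0.859] turn [-0.37   0.365 -0.418]
-206
real tcp [0.4316 0.086  0.2031] axis [-0.004 -0.004  1.   ]
t 9.3 tcp [0.4317 0.0861 0.1671] F [ 1.6  1.3 -1. ] M [ 0.21 -0.22 -0.01] w 0.0254 j [ 37.  -0. -31.  -0. -59. -31.]
shift [ 0.009 -0.76   0.859] turn [ 0.697  0.161 -0.536]
```

>>> send_rows(plan=[[[0,-0.15,0.17],[-0.01,0.06,-0.09]],[[0,-0.3,0.34],[-0.02,0.12,-0.18]],[[0,-0.46,0.52],[-0.03,0.18,-0.28]],[[0,-0.62,0.7],[-0.04,0.25,-0.37]],[[0.009,-0.76,0.859],[-0.048,0.308,-0.46]]])

```text
time_s: 9.8
tcp_pos: [0.5321, 0.2287, 0.1676]
eef_rot: [-123.8, 64.8, -25.6]
contact_force: [1.6, -1.0, -0.1]
gripper_width: 0.0251
```

Run:
```python
from h import *
rgo(TIP+.105*N,down(-174.5,N))
s,p0,R0=state(); pr=p0-OFF*R0.as_matrix()[:,0]
p=r.capture("scene"); q=r.capture("top")
A=p["color"][110:270,240:420]; B=q["color"][130:280,180:340]
im=np.hstack([cv2.resize(A,(405,360)),cv2.resize(B,(384,360))]); cv2.imwrite("pics/n1.png",im[:,:,::-1])
for n,P in(("s",p),("t",q)):
    X=cloud(P); D=(X-pr)@R0.as_matrix()
    m=(abs(abs(D[...,1])-.022)<.014)&(abs(D[...,2])<.013)&(D[...,0]>-.04)&(D[...,0]<.024); print(n,"tips",np.sort(D[m][:,0])[-10:].round(3))
    rad=np.hypot(D[...,1],D[...,2])
    for lo,hi in((.022,.03),(.03,.038),(.038,.048),(.048,.058),(.058,.066)):
        k=(D[...,0]>lo)&(D[...,0]<hi)&(rad<.035); Q=D[k]
        if len(Q)>5: print(n,lo,len(Q),"y",Q[:,1].min().round(3),Q[:,1].max().round(3),"z",Q[:,2].min().round(3),Q[:,2].max().round(3))
np.savez("n1.npz",S=cloud(p),T=cloud(q),pr=pr,M=R0.as_matrix())
```

```text
real tcp [0.5182 0.2353 0.2002] axis [-0.384  0.184  0.905]
t 9.8 tcp [0.5321 0.2287 0.1676] F [ 1.6 -1.  -0.1] M [ 0.53  1.14 -0.07] w 0.0251 j [ 57.   6. -42.  37. -44. -76.]
shift [ 0.007  0.007 -0.015] turn [0.002 0.    0.006]
s tips [0.019 0.019 0.021 0.021 0.021 0.021 0.023 0.023 0.024 0.024]
s 0.022 92 y -0.017 0.018 z -0.018 0.008
s 0.03 56 y -0.019 0.018 z -0.02 0.003
s 0.038 62 y -0.013 0.014 z -0.017 -0.0
s 0.048 104 y -0.017 0.018 z -0.02 0.006
t tips [0.011 0.012 0.014 0.014 0.014 0.014 0.015 0.018 0.02  0.023]
t 0.022 41 y -0.015 0.013 z -0.015 0.001
t 0.03 30 y -0.017 0.014 z -0.014 -0.001
t 0.048 59 y -0.019 0.015 z -0.014 0.001
```

View pics/n1.png

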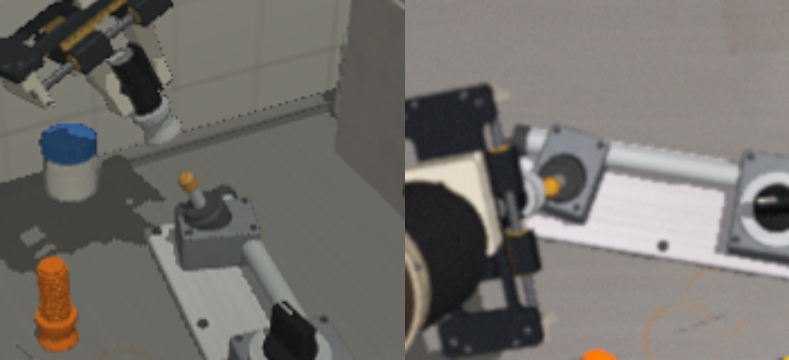

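The coupler is held straight and square above the brass tip (scene crop (187,181), bell at (160,125)). I'll fit coupler and nipple in the same clouds so calibration errors cancel.

```bash
cat > rel.py <<'E'
from h import *
from scipy.optimize import least_squares
def sdf(q,P,parts):
    n=np.array([q[3],q[4],np.sqrt(1-q[3]**2-q[4]**2)]); d=P-q[:3]; h=d@n; rr=np.linalg.norm(d-h[:,None]*n,axis=1)
    o=[]
    for R_,top,bot in parts:
        a=np.stack([rr-R_,np.maximum(h-top,bot-h)],1); o.append(np.minimum(a.max(1),0)+np.linalg.norm(np.maximum(a,0),axis=1))
    return np.min(o,0)
NIP=[(.008,0,-.013),(.006,-.013,-.036),(.017,-.036,-.05)]
COU=[(.0185,.008,0),(.0185,.030,.022),(.013,.082,.008)]
def fit(P,q0,parts,wt):
    f=lambda q:np.r_[sdf(q,P,parts)/.001, wt*(np.hypot(q[3],q[4])-np.sin(np.radians(25)))]
    o=least_squares(f,q0,loss="soft_l1"); return o.x,np.median(abs(sdf(o.x,P,parts)))
def run(n,X,pr,M):
    X=X.reshape(-1,3); n0=-M[:,0]; m0=pr-.059*n0
    d=X-m0; h=d@n0; rr=np.linalg.norm(d-h[:,None]*n0,axis=1)
    C=X[(rr<.025)&(h>-.004)&(h<.036)]
    qc,e=fit(C,np.r_[m0,n0[:2]],COU,0)
    d=X-TIP; h=d@N; rr=np.linalg.norm(d-h[:,None]*N,axis=1)
    P=X[(rr<.022)&(h>-.045)&(h<.006)]
    qn,e2=fit(P,np.r_[TIP,N[:2]],NIP,1000)
    az=lambda q:(np.degrees(np.arctan2(q[4],q[3])).round(1),np.degrees(np.arcsin(np.hypot(q[3],q[4]))).round(1))
    print(n,"coupler mouth",len(C),qc[:3].round(4),az(qc),e.round(4),"expected",m0.round(4),az(np.r_[m0,n0]))
    print(n,"nipple",len(P),qn[:3].round(4),az(qn),e2.round(4))
    print("  tip rel expected mouth, tool y,z:",((qn[:3]-m0)@M[:,1:]).round(4)," coupler offset y,z at mouth:",((qc[:3]-m0)@M[:,1:]).round(4))
    return qc,qn
if __name__=="__main__":
    z=np.load("n1.npz")
    for n in"ST": run(n,z[n],z["pr"],z["M"])
E
python3 rel.py
```

```text
S coupler mouth 309 [0.5412 0.2241 0.1468] (np.float64(152.8), np.float64(25.3)) 0.0008 expected [0.5409 0.2245 0.1468] (np.float64(154.4), np.float64(25.2))
S nipple 283 [0.5571 0.213  0.1035] (np.float64(155.5), np.float64(25.0)) 0.0008
  tip rel expected mouth, tool y,z: [ 0.0025 -0.0023]  coupler offset y,z at mouth: [-0.0002 -0.0003]
T coupler mouth 137 [0.5426 0.2302 0.1465] (np.float64(157.2), np.float64(25.8)) 0.0009 expected [0.5409 0.2245 0.1468] (np.float64(154.4), np.float64(25.2))
T nipple 269 [0.5564 0.2143 0.1045] (np.float64(155.9), np.float64(25.0)) 0.0013
  tip rel expected mouth, tool y,z: [ 0.0025 -0.0012]  coupler offset y,z at mouth: [-0.0024  0.0055]
```

```bash
cat >> h.py <<'E'
a=np.radians(155); N=np.array([np.sin(np.radians(25))*np.cos(a),np.sin(np.radians(25))*np.sin(a),np.cos(np.radians(25))])
TIP=np.array([.5572,.2132,.104])
E
python3 -c "
from h import *
rgo(TIP+.065*N,down(-174.5,N))
rgo(TIP+.047*N,down(-174.5,N))"
```

```text
real tcp [0.5182 0.2358 0.1984] axis [-0.383  0.186  0.905]
t 9.9 tcp [0.5319 0.2291 0.1658] F [-0.6 -0.2 -2. ] M [ 0.66  1.58 -0.1 ] w 0.0249 j [ 57.   7. -42.  37. -44. -76.]
shift [ 0.264  0.01  -0.021] turn [ 0.01  -0.01  -0.001]
real tcp [0.5182 0.2358 0.1984] axis [-0.383  0.186  0.905]
t 9.9 tcp [0.5319 0.2291 0.1658] F [-0.6 -0.2 -2. ] M [ 0.66  1.58 -0.1 ] w 0.0249 j [ 57.   7. -42.  37. -44. -76.]
shift [ 0.384  0.009 -0.02 ] turn [ 0.01  -0.01  -0.001]
```

>>> send_rows(plan=[[[0.08,0.01,-0.02],[0.01,-0.01,0]],[[0.16,0.01,-0.02],[0.01,-0.01,0]],[[0.24,0.01,-0.02],[0.01,-0.01,0]],[[0.31,0.01,-0.02],[0.01,-0.01,0]],[[0.38,0.01,-0.02],[0.01,-0.01,0]]], force=60)

```text
time_s: 10.4
tcp_pos: [0.5526, 0.2147, 0.1142]
eef_rot: [-123.1, 65.1, -25.1]
contact_force: [-0.0, -0.2, -1.7]
gripper_width: 0.0251
```

Run:
```python
from h import *
import rel
rgo(TIP+.037*N,down(-174.5,N))
s,p0,R0=state(); pr=p0-OFF*R0.as_matrix()[:,0]; print("axial F",(np.array(s["contact_force"])@-R0.as_matrix()[:,0]).round(1))
p=r.capture("scene"); q=r.capture("top")
A=p["color"][130:250,270:390]; B=q["color"][150:270,190:310]
cv2.imwrite("pics/n2.png",np.hstack([cv2.resize(A,(390,390),interpolation=2),cv2.resize(B,(390,390),interpolation=2)])[:,:,::-1])
```

```text
real tcp [0.5389 0.2212 0.1469] axis [-0.382  0.179  0.907]
t 10.4 tcp [0.5526 0.2147 0.1142] F [-0.  -0.2 -1.7] M [ 0.72  1.41 -0.01] w 0.0251 j [ 51.  11. -47.  46. -35. -82.]
shift [ 0.069 -0.002  0.003] turn [-0.     0.    -0.002]
axial F -1.6
```

View pics/n2.png

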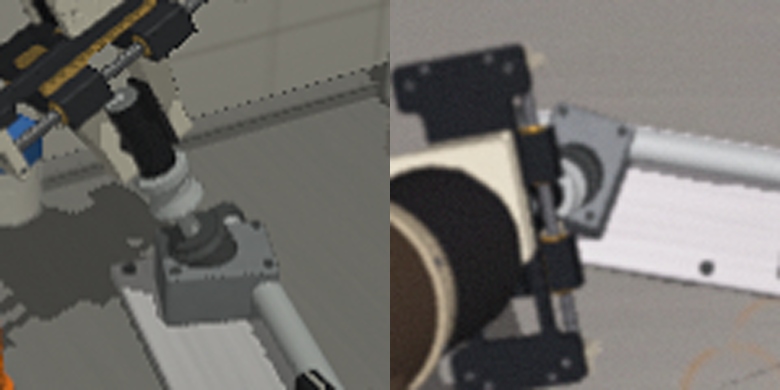

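The head is inside the bell with no side force. Pressing on along the axis.

>>> send_rows(plan=[[[0.015,0,0],[0,0,0]],[[0.03,0,0],[0,0,0]],[[0.045,0,0],[0,0,0]],[[0.06,0,0],[0,0,0]],[[0.075,0,0],[0,0,0]]])

```text
time_s: 11.0
tcp_pos: [0.5568, 0.2121, 0.1037]
eef_rot: [-123.3, 65.1, -25.3]
contact_force: [-8.3, 0.3, 8.5]
gripper_width: 0.0251
```

```bash
cat > st.py <<'E'
from h import *
s,p0,R0=state(); F=np.array(s["contact_force"]); M=R0.as_matrix(); pr=p0-OFF*M[:,0]
print("t",round(s["time_s"],2),"F tool xyz",(F@M).round(1),"M tool",(np.array(s["moment"])@M).round(2),"tcp above TIP",((pr-TIP)@N).round(4),"lat",((pr-TIP)@M[:,1:]).round(4),"w",round(s["gripper_width"],4),"tilt err",np.degrees(np.arccos(min(1,-M[:,0]@N))).round(1))
E
python3 st.py
```

```text
t 11.0 F tool xyz [-10.9   4.6  -0.9] M tool [ 0.03 -0.68  3.02] tcp above TIP 0.0357 lat [ 0.0007 -0.001 ] w 0.0251 tilt err 0.1
```

>>> send_rows(plan=[[[0,0.01,0],[0,0,0]],[[0.006,0.012,0],[0,0,0]],[[0.014,0.012,0],[0,0,0]],[[0.022,0.012,0],[0,0,0]],[[0.03,0.012,0],[0,0,0]]])

```text
time_s: 11.5
tcp_pos: [0.5578, 0.2118, 0.1008]
eef_rot: [-122.9, 64.9, -24.9]
contact_force: [-5.2, -0.0, 10.4]
gripper_width: 0.0251
```

```bash
python3 st.py
```

```text
t 11.5 F tool xyz [-11.4   1.   -1.9] M tool [-0.01  0.06  1.48] tcp above TIP 0.0326 lat [ 0.0009 -0.0007] w 0.0251 tilt err 0.1
```

>>> send_rows(plan=[[[0.01,0.003,-0.005],[0,0,0]],[[0.02,0.003,-0.005],[0,0,0]],[[0.03,0.003,-0.005],[0,0,0]],[[0.04,0.003,-0.005],[0,0,0]],[[0.05,0.003,-0.005],[0,0,0]]])

```text
time_s: 12.0
tcp_pos: [0.5607, 0.2105, 0.0944]
eef_rot: [-122.8, 64.9, -24.7]
contact_force: [-5.1, 2.4, 5.2]
gripper_width: 0.0255
```

```bash
python3 st.py
```

```text
t 12.0 F tool xyz [-7.1  2.4  1.6] M tool [ 0.04 -1.43  1.82] tcp above TIP 0.0255 lat [ 0.0007 -0.0008] w 0.0255 tilt err 0.1
```

Force peaked and fell to 7 N at about 10 mm in, so it snapped. Pushing slightly more for margin.

>>> send_rows(plan=[[[0.005,0.006,0.003],[0,0,0]],[[0.01,0.006,0.003],[0,0,0]],[[0.015,0.006,0.003],[0,0,0]],[[0.02,0.006,0.003],[0,0,0]],[[0.02,0.006,0.003],[0,0,0]]])

```text
time_s: 12.5
tcp_pos: [0.5614, 0.2107, 0.0935]
eef_rot: [-122.5, 64.8, -24.4]
contact_force: [-19.9, 1.3, 25.0]
gripper_width: 0.0253
```

```bash
python3 st.py
```

```text
t 12.5 F tool xyz [-30.6   9.   -2.6] M tool [0.03 0.36 4.77] tcp above TIP 0.0244 lat [ 0.0003 -0.0004] w 0.0253 tilt err 0.3
```

>>> send_rows(plan=[[[0.006,0.008,0],[0,0,0]],[[0.006,0.008,0],[0,0,0]],[[0.006,0.008,0],[0,0,0]],[[0.006,0.008,0],[0,0,0]],[[0.006,0.008,0],[0,0,0]]])

```text
time_s: 13.0
tcp_pos: [0.5611, 0.2106, 0.0936]
eef_rot: [-122.3, 64.7, -24.3]
contact_force: [-11.4, 0.7, 14.6]
gripper_width: 0.0251
```

```bash
python3 st.py
python3 - <<'E'
from h import *
import rel
s,p0,R0=state(); pr=p0-OFF*R0.as_matrix()[:,0]
p=r.capture("scene"); q=r.capture("top")
A=p["color"][110:300,250:440]; B=q["color"][140:300,180:380]
cv2.imwrite("pics/f1.png",np.hstack([cv2.resize(A,(400,400),interpolation=2),cv2.resize(B,(400,400),interpolation=2)])[:,:,::-1])
z=cloud(p); rel.run("S",z,pr,R0.as_matrix())
for n,P in(("s",p),("t",q)):
    X=cloud(P)
    for t,c,zr in(("knob",(.547,.0167),(.088,.102)),("jar",(.5085,.3735),(.055,.075)),("bottle",(.3955,.36),(.07,.085)),("petri",(.37,-.16),(.008,.02))):
        m=(np.hypot(X[...,0]-c[0],X[...,1]-c[1])<.045)&(X[...,2]>zr[0])&(X[...,2]<zr[1])
        if m.sum()>10: print(n,t,m.sum(),[np.round(v,1) for v in cv2.minAreaRect((X[m][:,:2]*1000).astype(np.float32))])
E
```

```text
t 13.0 F tool xyz [-17.7   5.1  -1.6] M tool [ 0.08 -0.15  2.93] tcp above TIP 0.0246 lat [ 0.0006 -0.0005] w 0.0251 tilt err 0.4
S coupler mouth 288 [0.5708 0.2055 0.073 ] (np.float64(153.2), np.float64(26.6)) 0.0009 expected [0.5701 0.2065 0.0728] (np.float64(155.7), np.float64(25.3))
S nipple 384 [0.5512 0.1999 0.1129] (np.float64(-174.5), np.float64(25.0)) 0.0023
  tip rel expected mouth, tool y,z: [ 0.0039 -0.0138]  coupler offset y,z at mouth: [-0.0005 -0.0011]
s knob 182 [array([547.6,  15.2]), array([15.3, 42.1]), np.float64(6.7)]
s jar 26 [array([526.7, 370.6]), array([52.3, 15.7]), np.float64(81.1)]
s bottle 99 [array([396.2, 357.5]), array([23.7, 26.2]), np.float64(15.4)]
s petri 1551 [array([ 360.6, -161.6]), array([64.9, 71. ]), np.float64(85.9)]
t knob 148 [array([546.8,  17.4]), array([15.7, 41.6]), np.float64(6.5)]
t petri 735 [array([ 359. , -162.6]), array([66.2, 69.4]), np.float64(77.8)]
```

View pics/f1.png

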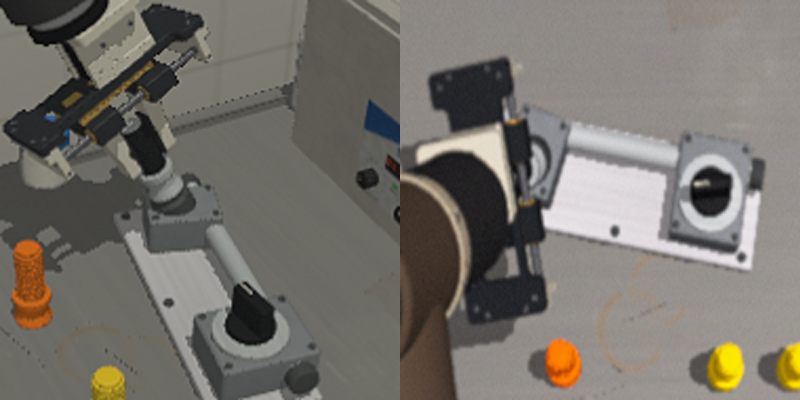

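```bash
python3 st.py; python3 -c "
from plant import r
print(r.close_job())"
```

```text
t 13.1 F tool xyz [-17.3   4.4  -2.1] M tool [ 0.   -0.19  2.9 ] tcp above TIP 0.0246 lat [ 0.0006 -0.0005] w 0.0254 tilt err 0.4
the job is handed in; nothing more can be done
None
```

I turned the knob, then pressed the coupler onto the tilted nipple until it snapped, and handed the job in at about 13 s still holding it there. The hand-in gives no verdict.

- **Knob:** turned clockwise past its detent. After release the bar rested about 73.5° (about 1.29 rad) from where it started, and both cameras still showed it there at the end.
- **Coupler:** I used the black and steel one, not the orange or yellow look-alikes. The push force rose to about 11 N, fell to 7 N about 10 mm in, then rose to 30 N at the stop. I eased it back to about 17 N.
- **Squareness:** the arm's own reading is 0.4° off the fitted nipple axis. The scene camera's fit of the coupler is about 1.6° off in tilt. A side force of about 4–5 N remained.
- **Bystanders:** the small brown bottle measured as it was at the start. The petri dish showed no sign of being moved, but I did not compare it to a start measurement. The jar was mostly hidden at the end, so its position is not re-measured; nothing reached it or touched it as far as I could tell.

Two measurements disagreed:
- **TCP offset:** the cameras put the fingertips 36 mm further back along the tool than the reported TCP implied. I corrected every reach for this, and the corrected positions matched at each later check.
- **Nipple fit:** the final camera fit of the nipple failed because the coupler covers it, so the snap is judged from the force and the travel.

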